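Wrench sockets back on the socket rail in order of size

ROBOT

A 7-joint arm with a two-finger parallel gripper is mounted at the origin on a cart in front of the work surface, level with it; the furniture and walls round the work are solid. World frame = base frame: x ahead of the robot, y to its left, z up, the work surface at z = 0. Lengths are in m, angles in rad, forces in N, time in s.
With the tool pointing down it reaches from about 0.425 to 0.925 m from the base axis. Payload 6.8 kg.
Tool frame: the origin (TCP) lies between the finger pads; the fingertips stand 14 mm ahead of it and the grasp point (between the pads) lies 5 mm behind it; z points along the fingers, y is the line along which they close (so a half turn about z gives the same grasp; the last joint's range is limited). The gripper opens to 85 mm and grips with 20 to 120 N. Pads are 22 mm wide; open, the fingers measure 114 mm over their backs; the gripper's body (76 mm by 85 mm) begins 54 mm behind the grasp point. The pads swing forward as they close: fully open they stand 13 mm farther back than shut.
Start: joints at [1.029, 0.477, 0.022, 1.555, -0.011, 1.109, -0.083], TCP at [0.284, -0.612, 0.245] pointing down, gripper open.
Joint ranges: [-2.96, 2.96], [-0.34, 2.1], [-1.41, 1.46], [0.24, 2.44], [-1.37, 4.51], [0.17, 1.92], [-2.96, 2.96]. Speed limits (rad/s): [2.39, 2.39, 3.14, 3.14, 3.14, 3.14, 3.14].

INTERFACE

Orientations are given as a rotation vector (axis times angle).
In Python, from bench import r, eyes, ticket gives the robot as it stands. The module is installed in compiled form; this text tells all that it offers.
- The arm moves only by the tool arm_command, never from a script. Its argument "plan" is text: rows parted by semicolons, each of 4 numbers parted by spaces: the shift along the tool's x, y, z in m, then the turn about the tool's z in degrees. In form: tx ty tz yaw; .... A call has 1 to 20 rows; each row shifts and turns the commanded pose from where the row before left it, along the tool's axes as they then stand; what a row does not reach is not made up. A row lasts 1/8 s, in which the tool goes at most 62.5 mm and 10.7 degrees, less where a joint would pass 70% of its speed; a pose out of reach is approached as far as the arm can. A call is refused whole if a number of a shift passes 0.0625 or a number of a turn 10.7, either way. A call with a gripper value outside its range is refused whole. "hand" is the closure, from -1 (fully open) to 1 (shut), set as the call begins (left out, the last holds). The fingers move at their own pace and stop on an object; "grip_force" is the grip in N (left out, the last holds). Time passes only in rows, so rows that do not move let the fingers close. It gives the time, the measured TCP pose, the force, the opening and the grip force at its end, in the units of the state.
- r.get_obs(): the state, without advancing time (a new reading comes with each control period).
- eyes.grab_frame(name): name is "scene" or "side" or "wrist"; returns (picture, depth): 384x512x3 uint8, red, green, blue; 384x512 float32, m along the optical axis (not along the pixel's ray), 0 where there is no reading.
- eyes.calibration(name): a dict with "fov_y" (degrees; the focal length in pixels is half the picture's height over the tangent of half this angle, whatever the lens; pixels are square), "cx", "cy" (the principal point, pixels), "origin" and "attitude" of the camera in the world; the wrist camera has in their place "tool_from_camera" (4x4, takes a point from camera to tool coordinates, whose origin is the TCP and whose axes are the flange's). Camera axes: x right, y up, looking along -z (the intrinsics and any distortion apply to the point x, -y, -z); pixel columns grow to the right and rows downward; lengths in m; the calibration is good to about 2 mm. A picture is of the moment at which its call begins: read the wrist's pose just before it. calibration takes no time and is no camera call.
- ticket.hand_in(): hands the job in; it is judged then, once.
The state is a dict: "clock": time; "joints": joint angles; "qvel": joint speeds; "tau": joint torques, N m; "tcp_pos": TCP position; "orientation": TCP orientation; "contact_force": force on the tool from outside, world axes, zero at the start; "moment": the same for the moment, N m; "grip_width": finger opening in m; "gripper_force": force on a finger pad.
Only numpy, scipy, OpenCV 4.12 (cv2) and the standard library are available. Lean on these libraries where they do the work, as an engineer would, in place of code of your own. Each camera call takes 0.05 s, during which the arm holds its last target. There are 200 camera calls.

TASK

Put the four loose wrench sockets back on the socket rail, one on each free post, fully down with the drive end at the bottom. They must step down in order of size from the big socket that is already on one end of the rail: the next largest beside it, the smallest on the post at the other end. Leave the big socket on its post where it is.

Things in the scene. Friction and masses are not known exactly. Their poses are not given: they have to be found in the camera images.
- socket_46_mid (a point): steel wrench socket, loose on the bench: an upright cylinder 46 mm in outside diameter and 54 mm tall, straight-sided. Its open 33 mm hexagon is at the top; the square drive hole (12.9 mm across flats, 23 mm deep, open through to the hexagon) is at the bottom. The point is its centre, half-way up (27 mm above its foot); z is up the axis.
- socket_38_mid (a point): steel wrench socket, loose on the bench: an upright cylinder 38 mm in outside diameter and 48 mm tall, straight-sided. Its open 26 mm hexagon is at the top; the square drive hole (12.9 mm across flats, 20 mm deep, open through to the hexagon) is at the bottom. The point is its centre, half-way up (24 mm above its foot); z is up the axis.
- socket_30_mid (a point): steel wrench socket, loose on the bench: an upright cylinder 30 mm in outside diameter and 42 mm tall, straight-sided. Its open 20 mm hexagon is at the top; the square drive hole (12.9 mm across flats, 18 mm deep, open through to the hexagon) is at the bottom. The point is its centre, half-way up (21 mm above its foot); z is up the axis.
- socket_22_mid (a point): steel wrench socket, loose on the bench: an upright cylinder 22 mm in outside diameter and 36 mm tall, straight-sided. Its open 14 mm hexagon is at the top; the square drive hole (12.9 mm across flats, 15 mm deep, open through to the hexagon) is at the bottom. The point is its centre, half-way up (18 mm above its foot); z is up the axis.
- socket_54_mid (a point): the largest steel socket, 54 mm in outside diameter and 60 mm tall, already fully down on the post at one end of the rail (which end varies). It stays there. The point is its centre, 30 mm above its foot; z is up the axis.
- post_1_seat (a point): The end post that the 54 mm socket is on, hidden by it. Round black post, 9.2 mm thick, on the aluminium socket rail (five posts in a row, 60 to 72 mm apart; rail 32 mm wide, fixed). It stands 17 mm above its seat, the top 6 mm tapered to a 3 mm tip. The point is on its axis at the seat, 15 mm above the bench, where the socket's foot rests; x is across the rail, y along it, z up.
- post_2_seat (a point): The inner post next to the left (+y) end post. Round black post, 9.2 mm thick, on the aluminium socket rail (five posts in a row, 60 to 72 mm apart; rail 32 mm wide, fixed). It stands 17 mm above its seat, the top 6 mm tapered to a 3 mm tip. The point is on its axis at the seat, 15 mm above the bench, where the socket's foot rests; x is across the rail, y along it, z up.
- post_3_seat (a point): The middle post. Round black post, 9.2 mm thick, on the aluminium socket rail (five posts in a row, 60 to 72 mm apart; rail 32 mm wide, fixed). It stands 17 mm above its seat, the top 6 mm tapered to a 3 mm tip. The point is on its axis at the seat, 15 mm above the bench, where the socket's foot rests; x is across the rail, y along it, z up.
- post_4_seat (a point): The inner post next to the right (-y) end post. Round black post, 9.2 mm thick, on the aluminium socket rail (five posts in a row, 60 to 72 mm apart; rail 32 mm wide, fixed). It stands 17 mm above its seat, the top 6 mm tapered to a 3 mm tip. The point is on its axis at the seat, 15 mm above the bench, where the socket's foot rests; x is across the rail, y along it, z up.
- post_5_seat (a point): The end post at the other end from the 54 mm socket. Round black post, 9.2 mm thick, on the aluminium socket rail (five posts in a row, 60 to 72 mm apart; rail 32 mm wide, fixed). It stands 17 mm above its seat, the top 6 mm tapered to a 3 mm tip. The point is on its axis at the seat, 15 mm above the bench, where the socket's foot rests; x is across the rail, y along it, z up.
There are look-alikes about, which are no part of the job. Leave any yellow look-alike of the part that bears socket_46_mid alone.

How it is judged:
At the end, for the whole second after the job is handed in: Starting from the 54 mm socket on its end post, the 46, 38, 30 and 22 mm sockets sit on the next posts along the rail in that order, each within 5 mm of the post's axis, its foot within 3 mm of the seat, upright within 0.1 rad; the 54 mm socket is still so seated on its own post (((y of post_5_seat in the frame of post_1_seat below 0 m and horizontal distance between socket_46_mid and post_2_seat below 0.005 m and z of socket_46_mid in the frame of post_2_seat between 0.023 and 0.03 m and angle between each of socket_46_mid, socket_38_mid, socket_30_mid, socket_22_mid's own z axis and vertical below 0.1 rad and horizontal distance between socket_38_mid and post_3_seat below 0.005 m and z of socket_38_mid in the frame of post_3_seat between 0.02 and 0.027 m and horizontal distance between socket_30_mid and post_4_seat below 0.005 m and z of socket_30_mid in the frame of post_4_seat between 0.017 and 0.024 m and horizontal distance between socket_22_mid and post_5_seat below 0.005 m and z of socket_22_mid in the frame of post_5_seat between 0.014 and 0.021 m) or (y of post_5_seat in the frame of post_1_seat above 0 m and horizontal distance between socket_46_mid and post_4_seat below 0.005 m and z of socket_46_mid in the frame of post_4_seat between 0.023 and 0.03 m and angle between each of socket_46_mid, socket_38_mid, socket_30_mid, socket_22_mid's own z axis and vertical below 0.1 rad and horizontal distance between socket_38_mid and post_3_seat below 0.005 m and z of socket_38_mid in the frame of post_3_seat between 0.02 and 0.027 m and horizontal distance between socket_30_mid and post_2_seat below 0.005 m and z of socket_30_mid in the frame of post_2_seat between 0.017 and 0.024 m and horizontal distance between socket_22_mid and post_5_seat below 0.005 m and z of socket_22_mid in the frame of post_5_seat between 0.014 and 0.021 m)) and horizontal distance between socket_54_mid and post_1_seat below 0.005 m and z of socket_54_mid in the frame of post_1_seat between 0.026 and 0.033 m and angle between socket_54_mid's own z axis and vertical below 0.1 rad); the robot touches nothing.
It fails at once if the big socket already on the rail is taken off its post or knocked (moved more than 12 mm) (distance of socket_54_mid from where it was at the start of the episode above 0.012 m).
It also fails if it takes over 86 s, if anything falls off the work surface, if the arm or the gripper's body presses on something with over 40 N, if the wrist force passes 120 N, or if a joint passes its speed limit or range.

## Working session

There is one attempt and no reset: what is moved stays moved. The work goes in short steps, Python scripts to look and compute and a tool call to move; the robot and the scene stay as the last step left them, time stands still between calls to the robot, and variables do not carry over. Pictures are saved under pics/ and viewed, at most 14 in all, crops included, and the job is handed in when it is done.

Besides the shell and the picture viewer there is one more tool, called after ">>>" as a command line: name --argument value ..., lists and objects as JSON in quotes. arm_command: Moves the arm, as the interface text tells. Its arguments: {"type":"object","properties":{"plan":{"type":"string"},"hand":{"type":"number"},"grip_force":{"type":"number"}},"required":["plan"]}

```bash
mkdir -p pics
cat > h.py <<'E'
import numpy as np, cv2
from scipy.spatial.transform import Rotation as R
from bench import r, eyes, ticket
def grab(n):
    o=r.get_obs(); im,d=eyes.grab_frame(n); return o,im,d
def save(im,p): cv2.imwrite('pics/'+p,cv2.cvtColor(im,cv2.COLOR_RGB2BGR))
def cam(n,o=None):
    c=eyes.calibration(n); f=192/np.tan(np.radians(c['fov_y'])/2)
    if n=='wrist':
        T=np.array(c['tool_from_camera']); Rt=R.from_rotvec(o['orientation']).as_matrix()
        return f,c['cx'],c['cy'],Rt@T[:3,:3],Rt@T[:3,3]+np.array(o['tcp_pos'])
    A=np.array(c['attitude']); A=A if A.shape==(3,3) else R.from_rotvec(A).as_matrix()
    return f,c['cx'],c['cy'],A,np.array(c['origin'])
E
python3 - <<'E'
from h import *
for n in ('scene','side','wrist'):
    o,im,d=grab(n); save(im,n+'0.png'); print(n,eyes.calibration(n))
    np.savez('/tmp/'+n,im=im,d=d)
print(r.get_obs())
E
```

```text
scene {'fov_y': 47.49039668607393, 'cx': 244.5982941337447, 'cy': 185.5699077832062, 'origin': array([0.19630841, 0.36025895, 0.6492371 ]), 'attitude': array([ 0.30194595, -1.09194461, -2.42585593])}
side {'fov_y': 53.38261159457648, 'cx': 254.4647450086721, 'cy': 182.96606033261025, 'origin': array([ 0.45370676, -0.9785699 ,  0.4414782 ]), 'attitude': array([ 1.09236911, -0.06573274, -0.11488087])}
wrist {'fov_y': 63.28535548607685, 'cx': 255.0164403023104, 'cy': 190.50609021835263, 'tool_from_camera': array([[ 8.01494428e-04,  9.61032939e-01,  2.76432719e-01,
         6.95663107e-02],
       [ 9.99997399e-01, -1.36055146e-03,  1.83061697e-03,
        -1.75411979e-04],
       [ 2.13538414e-03,  2.76430533e-01, -9.61031529e-01,
        -1.29584738e-01],
       [ 0.00000000e+00,  0.00000000e+00,  0.00000000e+00,
         1.00000000e+00]])}
{'clock': 0.15, 'joints': array([ 1.02889777,  0.4776545 ,  0.02235191,  1.55620933, -0.01150821,
        1.10929634, -0.08312238]), 'qvel': array([ 0.00203613, -0.00212513,  0.00125427, -0.00157169,  0.00083729,
        0.00091548,  0.00103351]), 'tau': array([ 4.15647271e-03, -5.96920538e+01,  1.61034141e+00, -2.81491435e+01,
        1.25993433e-02,  6.60339167e-03,  2.19495189e-05]), 'tcp_pos': array([ 0.28352929, -0.61208739,  0.24452579]), 'orientation': array([-3.06663842e+00, -6.75761988e-01,  6.34208031e-04]), 'contact_force': array([-0.72185584, -0.07534575, -0.75287637]), 'moment': array([ 0.06093475, -0.01471728, -0.01761367]), 'gripper_force': 0.0, 'grip_width': 0.08583148266266086}
```

View pics/scene0.png

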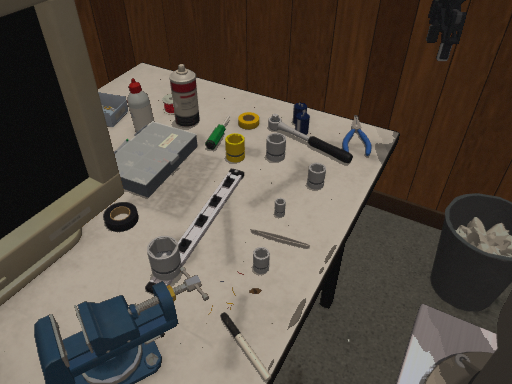

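View pics/side0.png

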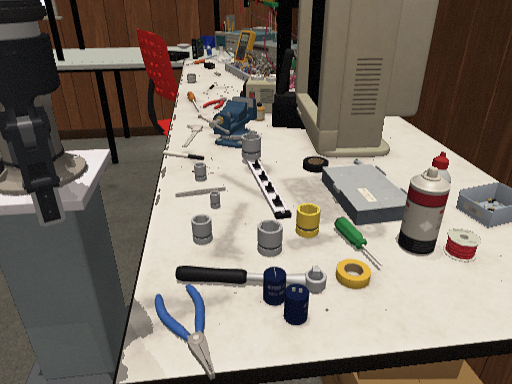

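```bash
cat >> h.py <<'E'
def world(n,d,o=None):
    f,cx,cy,A,t=cam(n,o); v,u=np.mgrid[0:384,0:512]
    P=np.stack([(u-cx)/f*d,-(v-cy)/f*d,-d],-1)@A.T+t
    P[d==0]=np.nan; return P
E
python3 - <<'E'
from h import *
px={'scene':{'46':(276,147),'38':(316,176),'22':(280,207),'30':(261,259),'54':(164,258),'yel':(235,147)},
'side':{'46':(270,237),'38':(203,229),'22':(215,200),'30':(200,172),'54':(251,146),'yel':(308,220)}}
for n in px:
    z=np.load(f'/tmp/{n}.npz'); P=world(n,z['d']); 
    T=P[(abs(P[...,2])<.02)&(P[...,0]>.3)&(P[...,0]<.9)&(abs(P[...,1])<.6)]
    c=np.linalg.lstsq(np.c_[T[:,:2],np.ones(len(T))],T[:,2],rcond=None)[0]; print(n,'plane',c)
    for k,(u,v) in px[n].items():
        Q=P[v-30:v+30,u-28:u+28].reshape(-1,3); c=P[v,u]
        Q=Q[(np.linalg.norm(Q[:,:2]-c[:2],axis=1)<.06)&(Q[:,2]>.01)]
        h=np.nanpercentile(Q[:,2],97); S=Q[abs(Q[:,2]-h)<.005]
        print(k,'top',h.round(4),'ctr',((S[:,:2].min(0)+S[:,:2].max(0))/2).round(4),'ext',np.ptp(S[:,:2],axis=0).round(3), 'mid',((Q.min(0)+Q.max(0))/2).round(3))
    for (u,v) in ({'scene':[(236,176),(219,197),(203,219),(186,243)],'side':[(284,212),(275,197),(266,182),(258,168)]}[n]): print(u,v,P[v,u].round(3))
    im=z['im']; 
    c=im[150:280,130:260] if n=='scene' else im[120:230,220:320]
    save(cv2.resize(c,None,fx=5 if n=='side' else 4.5,fy=5 if n=='side' else 4.5,interpolation=cv2.INTER_CUBIC),n+'_rail.png')
E
```

```text
scene plane [ 0.00401987 -0.0008682   0.00074729]
46 top 0.0565 ctr [ 0.5531 -0.4045] ext [0.045 0.044] mid [ 0.553 -0.403  0.034]
38 top 0.0506 ctr [ 0.4291 -0.3562] ext [0.036 0.038] mid [ 0.429 -0.355  0.031]
22 top 0.0391 ctr [ 0.4573 -0.2329] ext [0.021 0.022] mid [ 0.447 -0.205  0.025]
30 top 0.0448 ctr [ 0.4258 -0.0907] ext [0.029 0.029] mid [ 0.425 -0.09   0.028]
54 top 0.0792 ctr [0.5469 0.0068] ext [0.094 0.059] mid [0.544 0.008 0.05 ]
yel top 0.0561 ctr [ 0.6374 -0.3565] ext [0.048 0.045] mid [ 0.622 -0.331  0.034]
236 176 [ 0.594 -0.287  0.01 ]
219 197 [ 0.586 -0.203  0.017]
203 219 [ 0.578 -0.13   0.02 ]
186 243 [ 0.572 -0.062  0.018]
side plane [0.00143964 0.0010279  0.00269877]
46 top 0.0558 ctr [ 0.5528 -0.407 ] ext [0.044 0.047] mid [ 0.553 -0.407  0.033]
38 top 0.0496 ctr [ 0.4277 -0.3579] ext [0.036 0.037] mid [ 0.428 -0.358  0.03 ]
22 top 0.0378 ctr [ 0.4574 -0.2351] ext [0.02  0.022] mid [ 0.457 -0.236  0.024]
30 top 0.044 ctr [ 0.425  -0.0937] ext [0.028 0.03 ] mid [ 0.434 -0.123  0.028]
54 top 0.076 ctr [0.5659 0.002 ] ext [0.052 0.057] mid [ 0.566 -0.024  0.044]
yel top 0.0557 ctr [ 0.6364 -0.358 ] ext [0.045 0.046] mid [ 0.637 -0.359  0.034]
284 212 [ 0.601 -0.3    0.014]
275 197 [ 0.595 -0.224  0.009]
266 182 [ 0.586 -0.15   0.011]
258 168 [ 0.578 -0.062  0.008]
```

View pics/scene_rail.png

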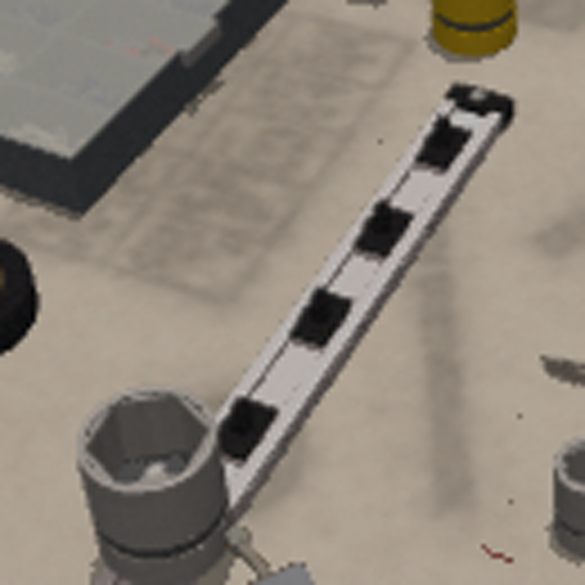

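The rail runs along y from the 54 mm socket (scene 164,258), with free pads at about (185,243), (203,219), (217,199) and (230,181). Candidates for the loose sockets in the scene picture: 46 = grey (276,147), yellow look-alike (235,147) to be left alone, 38 = (316,176), 22 = (280,207), 30 = (261,259). The ratchet head (274,122) and the navy caps (300,115) are no sockets. The measured diameters and heights agree. Next I take a closer wrist view over the rail.

```bash
cat >> h.py <<'E'
def ang(o):
    y=R.from_rotvec(o['orientation']).as_matrix()[:,1]; return np.degrees(np.arctan2(y[1],y[0]))
def rel(p,a,start=None,N=None):
    """print equal-row deltas from start (world; default now) to p with tool y angle a"""
    o=r.get_obs(); s=np.array(o['tcp_pos'] if start is None else start[:3]); a0=ang(o) if start is None else start[3]
    d=np.array(p)-s; da=(a-a0+180)%360-180
    if N is None: N=int(np.ceil(max(np.linalg.norm(d)/.06,abs(da)/10.5,1)))
    out=[]
    for i in range(N):
        t=np.radians(a0+da*i/N); e=d/N
        out.append('%.4f %.4f %.4f %.1f'%(-np.sin(t)*e[0]+np.cos(t)*e[1],np.cos(t)*e[0]+np.sin(t)*e[1],-e[2],-da/N))
    print(N,'; '.join(out))
E
python3 - <<'E'
from h import *
rel([.585,-.09,.26],6.4)
P=world('scene',np.load('/tmp/scene.npz')['d']).reshape(-1,3)
m=(P[:,2]>.06)&(P[:,0]>.48)&(P[:,0]<.66)&(P[:,1]<.06)&(P[:,1]>-.12)
Q=P[m]; 
for x in np.arange(.48,.66,.02):
    q=Q[(Q[:,0]>=x)&(Q[:,0]<x+.02)]
    if len(q): print(x.round(2),'ymin',q[:,1].min().round(3),'zmax',q[:,2].max().round(3))
E
```

```text
11 0.0448 -0.0315 -0.0014 -6.5; 0.0481 -0.0263 -0.0014 -6.5; 0.0508 -0.0206 -0.0014 -6.5; 0.0528 -0.0148 -0.0014 -6.5; 0.0541 -0.0087 -0.0014 -6.5; 0.0547 -0.0025 -0.0014 -6.5; 0.0547 0.0037 -0.0014 -6.5; 0.0539 0.0099 -0.0014 -6.5; 0.0524 0.0159 -0.0014 -6.5; 0.0503 0.0218 -0.0014 -6.5; 0.0475 0.0273 -0.0014 -6.5
0.48 ymin 0.031 zmax 0.101
0.5 ymin 0.026 zmax 0.089
0.54 ymin -0.021 zmax 0.08
0.56 ymin -0.023 zmax 0.079
0.58 ymin -0.017 zmax 0.078
```

>>> arm_command --plan "0.045 -0.0315 -0.001 -6.5; 0.048 -0.0265 -0.0015 -6.5; 0.051 -0.0205 -0.0015 -6.5; 0.053 -0.015 -0.0015 -6.5; 0.054 -0.0085 -0.0015 -6.5; 0.0545 -0.0025 -0.0015 -6.5; 0.0545 0.0035 -0.0015 -6.5; 0.054 0.01 -0.0015 -6.5; 0.0525 0.016 -0.0015 -6.5; 0.05 0.022 -0.0015 -6.5; 0.0475 0.0275 -0.0015 -6.5; 0 0 0 0; 0 0 0 0; 0 0 0 0" --hand -1 --grip_force 60

```text
clock: 1.9
tcp_pos: [0.5852, -0.0926, 0.261]
orientation: [2.098, 2.338, -0.002]
contact_force: [0.1, 0.3, -0.1]
grip_width: 0.085
gripper_force: 0.0
```

Run:
```python
from h import *
o,im,d=grab('wrist'); print(o['clock'],o['tcp_pos'],ang(o),o['qvel'].round(3),o['joints'].round(2))
save(cv2.resize(im,None,fx=1.5,fy=1.5,interpolation=cv2.INTER_CUBIC),'w1.png'); np.savez('/tmp/w1',im=im,d=d,o=np.array(o,dtype=object))
```

```text
1.9 [ 0.58523869 -0.09262895  0.26102793] 6.181608324065094 [ 0.004 -0.003 -0.004 -0.001 -0.002 -0.002 -0.001] [ 0.4   0.36 -0.44  1.72  0.17  1.1   0.01]
```

View pics/w1.png

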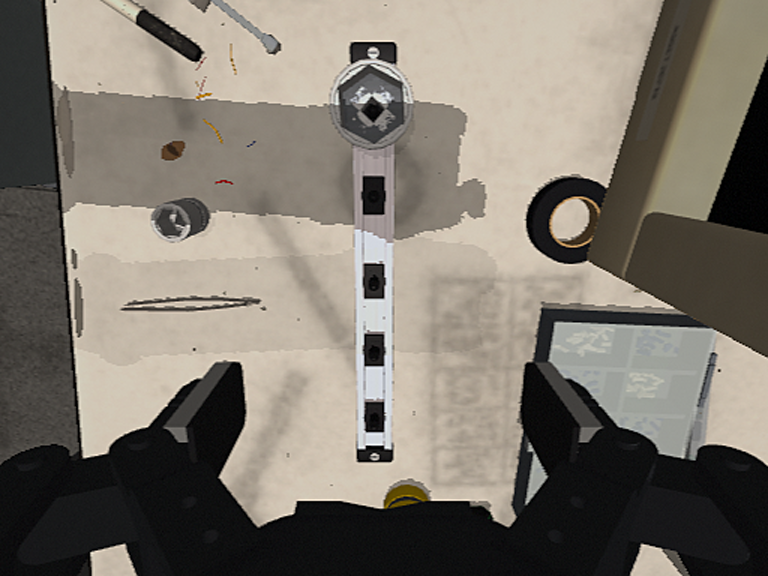

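The rail is central, with the 54 mm socket at (372,105) and free posts at about (373,195), (374,281), (374,350) and (374,416) in the 1.5x picture. The 30 mm socket is at (178,219). I'll enlarge the posts.

Run:
```python
from h import *
im=np.load('/tmp/w1.npz')['im']
c=[im[v-17:v+17,232:266] for v in (130,187,233,277)]
c=np.vstack([np.hstack(c[:2]),np.hstack(c[2:])]).astype(float)
c=(255*np.clip(c/110,0,1)**.5).astype(np.uint8)
save(cv2.resize(c,None,fx=8.5,fy=8.5,interpolation=cv2.INTER_CUBIC),'posts.png')
```

```text
(no output)
```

View pics/posts.png

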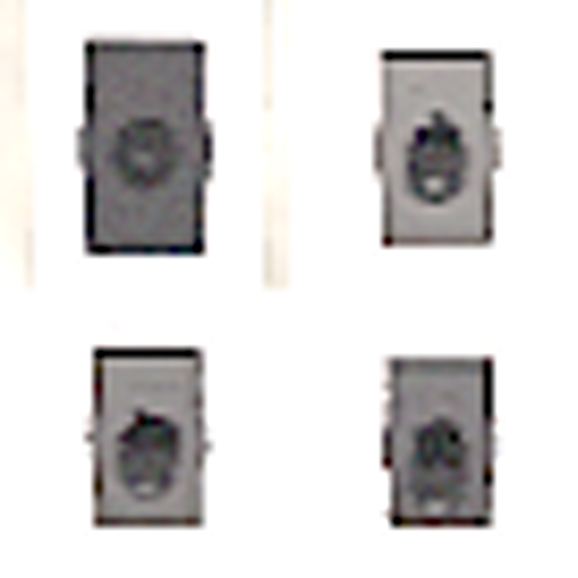

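```bash
cat >> h.py <<'E'
def hit(n,u,v,z,o=None):
    f,cx,cy,A,t=cam(n,o); w=A@np.array([(u-cx)/f,-(v-cy)/f,-1]); return t+w*(z-t[2])/w[2]
E
python3 - <<'E'
from h import *
z=np.load('/tmp/w1.npz',allow_pickle=True); o=z['o'].item()
tip=[(143,151),(147,185),(147,200),(148,217)]; pad=[(145,147),(147,148),(148,149),(152,152)]
for v0,t,p in zip((113,170,216,260),tip,pad):
    print(hit('wrist',232+t[0]/8.5-.5,v0+t[1]/8.5-.5,.032,o).round(4), hit('wrist',232+p[0]/8.5-.5,v0+p[1]/8.5-.5,.015,o).round(4))
P=world('wrist',z['d'],o)
for k,(u,v) in {'54':(248,70),'30':(118,146)}.items():
    Q=P[max(0,v-34):v+34,u-34:u+34].reshape(-1,3); h=np.nanpercentile(Q[:,2],97); S=Q[abs(Q[:,2]-h)<.005]
    print(k,h,((S.min(0)+S.max(0))/2).round(4),np.ptp(S,axis=0))
print('tbl',P[180:200,200:215,2].mean(), 'rail z',P[150:165,240:258,2].mean())
E
```

```text
[ 0.5725 -0.0552  0.032 ] [ 0.5725 -0.0561  0.015 ]
[ 0.5805 -0.1267  0.032 ] [ 0.58  -0.126  0.015]
[ 0.5869 -0.1887  0.032 ] [ 0.5866 -0.1881  0.015 ]
[ 0.5938 -0.254   0.032 ] [ 0.594  -0.2531  0.015 ]
54 0.07638338553536232 [0.5666 0.005  0.0748] [0.05295352 0.05361659 0.00668335]
30 0.04262580506089131 [ 0.4252 -0.0897  0.0411] [0.02987989 0.02872889 0.0068985 ]
tbl 0.0007605196525835387 rail z nan
```

Run:
```python
from h import *
rel([.4255,-.0899,.09],6.2)
```

```text
4 0.0050 -0.0397 0.0428 -0.0; 0.0050 -0.0397 0.0428 -0.0; 0.0050 -0.0397 0.0428 -0.0; 0.0050 -0.0397 0.0428 -0.0
```

>>> arm_command --plan "0.005 -0.0395 0.043 0; 0.005 -0.0395 0.043 0; 0.005 -0.0395 0.043 0; 0.005 -0.04 0.042 0; 0 0 0 0; 0 0 0 0; 0 0 0 0"

```text
clock: 2.82
tcp_pos: [0.4284, -0.0888, 0.0914]
orientation: [2.094, 2.338, 0.003]
contact_force: [0.7, -0.3, -0.1]
grip_width: 0.0853
gripper_force: 0.0
```

Run:
```python
from h import *
o=r.get_obs(); print(o['tcp_pos'],ang(o),o['orientation'],o['joints'].round(2)); rel([.4255,-.0899,.022],6.2)
```

```text
[ 0.42835632 -0.08875216  0.09144582] 6.310363367457142 [2.09394434 2.33826285 0.00322846] [ 0.43  0.36 -0.42  2.21  0.25  0.61 -0.07]
2 -0.0004 -0.0015 0.0347 0.1; -0.0004 -0.0015 0.0347 0.1
```

>>> arm_command --plan "-0.0005 -0.0015 0.035 0; -0.0005 -0.0015 0.02 0; 0 0 0.0145 0; 0 0 0 0; 0 0 0 0"

```text
clock: 3.45
tcp_pos: [0.4242, -0.0897, 0.0214]
orientation: [2.094, 2.34, 0.001]
contact_force: [0.3, 0.5, -0.2]
grip_width: 0.0854
gripper_force: 0.0
```

>>> arm_command --plan "0 0 0 0; 0 0 0 0; 0 0 0 0; 0 0 0 0; 0 0 0 0; 0 0 0 0; 0 0 0 0; 0 0 0 0" --hand 1 --grip_force 60

```text
clock: 4.45
tcp_pos: [0.4237, -0.0898, 0.0214]
orientation: [2.095, 2.34, 0.0]
contact_force: [-1.5, -0.3, 8.2]
grip_width: 0.0293
gripper_force: 58.5
```

Run:
```python
from h import *
rel([.5868,-.1884,.081],6.2,start=[.4237,-.0898,.081,6.2])
```

```text
4 -0.0289 0.0379 -0.0000 -0.0; -0.0289 0.0379 -0.0000 -0.0; -0.0289 0.0379 -0.0000 -0.0; -0.0289 0.0379 -0.0000 -0.0
```

>>> arm_command --plan "0 0 -0.03 0; 0 0 -0.03 0; -0.029 0.038 0 0; -0.029 0.038 0 0; -0.029 0.038 0 0; -0.0285 0.0375 0 0; 0 0 0 0; 0 0 0 0; 0 0 0 0"

```text
clock: 5.58
tcp_pos: [0.5855, -0.1869, 0.0806]
orientation: [-2.093, -2.341, 0.001]
contact_force: [0.0, -0.6, -0.2]
grip_width: 0.0294
gripper_force: 59.5
```

Run:
```python
from h import *
o,im,d=grab('wrist'); print(o['tcp_pos'],ang(o),o['grip_width']); rel([.5868,-.1884,.0365],6.2,N=1)
save(cv2.resize(im[150:],None,fx=1.5,fy=1.5),'w2.png')
```

```text
[ 0.58550344 -0.18686703  0.08060168] 6.412104422984855 0.029402821476396307
1 -0.0015 0.0009 0.0442 0.2
```

View pics/w2.png

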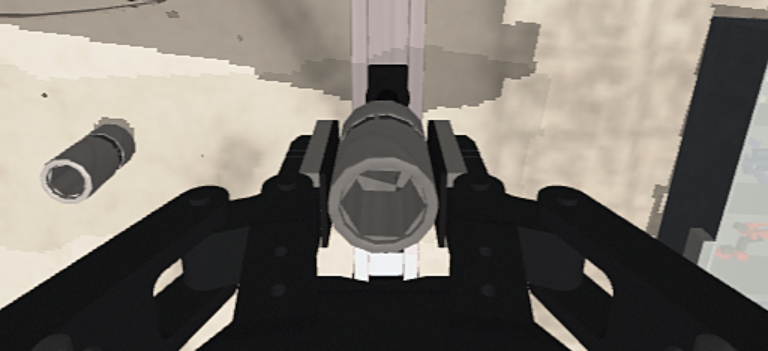

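The 30 mm socket is held upright, its mouth at (383,205). Post 38's pad shows just beyond it at (388,85).

>>> arm_command --plan "-0.0015 0.001 0.015 0; 0 0 0.012 0; 0 0 0.009 0; 0 0 0.004 0; 0 0 0.004 0; 0 0 0.001 0; 0 0 0 0; 0 0 0 0"

```text
clock: 6.62
tcp_pos: [0.588, -0.1891, 0.0365]
orientation: [2.095, 2.341, 0.0]
contact_force: [-2.7, 2.2, 5.5]
grip_width: 0.0289
gripper_force: 60.0
```

>>> arm_command --plan "0 0 0 0; 0 0 0 0; 0 0 0 0; 0 0 0 0; 0 0 -0.03 0; 0 0 -0.035 0; 0 0 0 0; 0 0 0 0" --hand -1

```text
clock: 7.62
tcp_pos: [0.5874, -0.1892, 0.1004]
orientation: [-2.095, -2.341, 0.001]
contact_force: [-0.9, 0.1, -0.2]
grip_width: 0.0858
gripper_force: 0.0
```

```bash
cat >> h.py <<'E'
def top(P,c,h,rad):
    Q=P.reshape(-1,3); S=Q[(np.hypot(Q[:,0]-c[0],Q[:,1]-c[1])<rad)&(abs(Q[:,2]-h)<.004)]
    print(len(S),((S.min(0)+S.max(0))/2).round(4),np.ptp(S,axis=0).round(3))
E
python3 - <<'E'
from h import *
o,im,d=grab('wrist'); print(o['tcp_pos'],ang(o),o['grip_width'])
P=world('wrist',d,o)
top(P,(.5868,-.1884),.057,.03); top(P,(.457,-.2325),.036,.025)
rel([.457,-.2325,.08],6.2)
save(im[150:],'w3.png')
E
```

```text
[ 0.58741432 -0.18916027  0.10037284] 6.351899202446335 0.08584379890133935
1056 [ 0.5876 -0.1896  0.0563] [0.029 0.03  0.006]
596 [ 0.4574 -0.2328  0.0351] [0.022 0.022 0.006]
3 -0.0096 -0.0447 0.0066 0.1; -0.0096 -0.0447 0.0066 0.1; -0.0097 -0.0447 0.0066 0.1
```

View pics/w3.png

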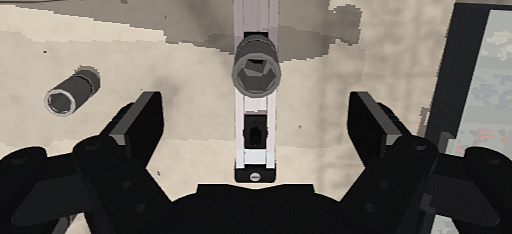

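The 30 mm socket is down on its post at picture position (257,70), its top at 57 mm as it should be. Next is the 22.

>>> arm_command --plan "-0.0095 -0.0445 0 0; -0.0095 -0.0445 0.005 0; -0.0095 -0.0445 0.015 0; 0 0 0 0; 0 0 0 0; 0 0 0 0"

```text
clock: 8.43
tcp_pos: [0.4597, -0.2316, 0.0809]
orientation: [2.093, 2.342, 0.002]
contact_force: [-0.3, -0.3, 0.1]
grip_width: 0.0856
gripper_force: 0.0
```

Run:
```python
from h import *
o,im,d=grab('wrist'); print(o['tcp_pos'],ang(o))
top(world('wrist',d,o),(.457,-.2325),.036,.025)
rel([.4574,-.2328,.022],6.2,N=1)
```

```text
[ 0.45971982 -0.23161415  0.08087519] 6.433561473419906
619 [ 0.4567 -0.2331  0.0351] [0.021 0.022 0.006]
1 -0.0009 -0.0024 0.0589 0.2
```

>>> arm_command --plan "-0.0015 -0.0025 0.025 0; 0 0 0.02 0; 0 0 0.014 0; 0 0 0 0; 0 0 0 0"

```text
clock: 9.1
tcp_pos: [0.4567, -0.234, 0.0223]
orientation: [2.094, 2.341, 0.001]
contact_force: [-1.0, -0.6, 0.5]
grip_width: 0.0851
gripper_force: 0.0
```

>>> arm_command --plan "0 0 0 0; 0 0 0 0; 0 0 0 0; 0 0 0 0; 0 0 0 0; 0 0 0 0; 0 0 0 0; 0 0 0 0" --hand 1 --grip_force 60

```text
clock: 10.1
tcp_pos: [0.4561, -0.2341, 0.0222]
orientation: [2.095, 2.341, -0.0]
contact_force: [-2.0, -0.4, 5.9]
grip_width: 0.0205
gripper_force: 58.4
```

Run:
```python
from h import *
o=r.get_obs(); p=o['tcp_pos']; print(p,ang(o))
rel([.5939,-.2536,.081],6.2,start=[*p[:2],.081,ang(o)])
```

```text
[ 0.456145   -0.23411714  0.02222454] 6.354794836411009
3 -0.0115 0.0449 -0.0000 0.1; -0.0115 0.0449 -0.0000 0.1; -0.0115 0.0449 -0.0000 0.1
```

>>> arm_command --plan "0 0 -0.03 0; 0 0 -0.03 0; -0.012 0.045 0 0; -0.012 0.045 0 0; -0.012 0.045 0 0; 0 0 0 0; 0 0 0 0; 0 0 0 0"

```text
clock: 11.1
tcp_pos: [0.5926, -0.255, 0.0815]
orientation: [-2.095, -2.34, 0.002]
contact_force: [0.8, -0.2, 0.4]
grip_width: 0.0201
gripper_force: 58.9
```

Run:
```python
from h import *
o,im,d=grab('wrist'); print(o['tcp_pos'],ang(o),o['grip_width'])
P=world('wrist',d,o); h=o['tcp_pos'][2]-.0222+.036
top(P,o['tcp_pos'],h,.018)
rel([.5939,-.2546,.0372],6.2,N=1)
```

```text
[ 0.59257274 -0.25495625  0.0814805 ] 6.330114852875563 0.020137637369658446
1613 [ 0.5914 -0.2542  0.0953] [0.028 0.025 0.008]
1 0.0003 0.0011 0.0445 0.1
```

>>> arm_command --plan "0.0005 0.001 0.015 0; 0 0 0.012 0; 0 0 0.009 0; 0 0 0.004 0; 0 0 0.004 0; 0 0 0.001 0; 0 0 0 0; 0 0 0 0"

```text
clock: 12.15
tcp_pos: [0.5953, -0.2542, 0.0373]
orientation: [2.095, 2.341, 0.0]
contact_force: [-0.6, 0.5, 3.2]
grip_width: 0.0201
gripper_force: 59.4
```

>>> arm_command --plan "0 0 0 0; 0 0 0 0; 0 0 0 0; 0 0 0 0; 0 0 -0.035 0; 0 0 -0.04 0; 0 0 0 0; 0 0 0 0" --hand -1

```text
clock: 13.15
tcp_pos: [0.5947, -0.2542, 0.1114]
orientation: [-2.095, -2.341, 0.001]
contact_force: [-0.2, 0.1, 0.2]
grip_width: 0.0852
gripper_force: 0.0
```

Run:
```python
from h import *
o,im,d=grab('wrist'); print(o['tcp_pos'],ang(o),o['grip_width'])
P=world('wrist',d,o)
top(P,(.5939,-.2536),.051,.02); top(P,(.5868,-.1884),.057,.03)
top(P,(.429,-.356),.048,.03)
rel([.4288,-.3557,.09],6.2)
```

```text
[ 0.59467116 -0.25424094  0.11142383] 6.34881845883057 0.08523336344498812
526 [ 0.5948 -0.2534  0.0502] [0.021 0.022 0.006]
1100 [ 0.5876 -0.1899  0.0565] [0.029 0.029 0.007]
181 [ 0.4261 -0.3439  0.0469] [0.02  0.015 0.006]
4 -0.0207 -0.0439 0.0052 0.0; -0.0207 -0.0439 0.0052 0.0; -0.0207 -0.0439 0.0052 0.0; -0.0208 -0.0439 0.0052 0.0
```

>>> arm_command --plan "-0.021 -0.0445 0.005 0; -0.021 -0.0445 0.005 0; -0.021 -0.0445 0.005 0; -0.021 -0.0445 0.005 0; 0 0 0 0; 0 0 0 0; 0 0 0 0"

```text
clock: 14.08
tcp_pos: [0.4287, -0.3563, 0.0916]
orientation: [-2.092, -2.343, -0.001]
contact_force: [0.2, 0.2, 0.4]
grip_width: 0.0857
gripper_force: 0.0
```

Run:
```python
from h import *
o,im,d=grab('wrist'); print(o['tcp_pos'],ang(o))
top(world('wrist',d,o),(.4288,-.3557),.048,.03)
rel([.4288,-.3557,.027],6.2,N=1)
```

```text
[ 0.42871938 -0.35627976  0.09159153] 6.480108981923753
1581 [ 0.4279 -0.3559  0.0472] [0.037 0.037 0.006]
1 0.0006 0.0002 0.0647 0.3
```

>>> arm_command --plan "0.0005 -0.001 0.03 0; 0 0 0.02 0; 0 0 0.0145 0; 0 0 0 0; 0 0 0 0"

```text
clock: 14.75
tcp_pos: [0.4271, -0.3571, 0.0279]
orientation: [2.094, 2.341, 0.0]
contact_force: [-0.0, -0.1, -0.2]
grip_width: 0.0854
gripper_force: 0.0
```

>>> arm_command --plan "0 0 0 0; 0 0 0 0; 0 0 0 0; 0 0 0 0; 0 0 0 0; 0 0 0 0; 0 0 0 0; 0 0 0 0" --hand 1 --grip_force 70

```text
clock: 15.75
tcp_pos: [0.4269, -0.3573, 0.0281]
orientation: [2.094, 2.34, 0.0]
contact_force: [-0.8, -0.2, 5.5]
grip_width: 0.0359
gripper_force: 69.4
```

Run:
```python
from h import *
o=r.get_obs(); p=o['tcp_pos']; print(p,ang(o))
rel([.5803,-.1264,.12],6.2,start=[*p[:2],.12,ang(o)])
```

```text
[ 0.42691953 -0.35732544  0.02813558] 6.354005755395264
5 0.0425 0.0356 -0.0000 0.0; 0.0425 0.0356 -0.0000 0.0; 0.0425 0.0356 -0.0000 0.0; 0.0426 0.0355 -0.0000 0.0; 0.0426 0.0355 -0.0000 0.0
```

>>> arm_command --plan "0 0 -0.045 0; 0 0 -0.047 0; 0.0425 0.0355 0 0; 0.0425 0.0355 0 0; 0.0425 0.0355 0 0; 0.0425 0.0355 0 0; 0.042 0.036 0 0; 0 0 0.03 0; 0 0 0 0; 0 0 0 0; 0 0 0 0"

```text
clock: 17.12
tcp_pos: [0.5801, -0.1278, 0.0903]
orientation: [2.096, 2.338, 0.001]
contact_force: [0.3, 0.1, -1.9]
grip_width: 0.0361
gripper_force: 70.6
```

Run:
```python
from h import *
o,im,d=grab('wrist'); print(o['tcp_pos'],ang(o),o['grip_width'])
top(world('wrist',d,o),o['tcp_pos'],o['tcp_pos'][2]-.0281+.048,.026)
rel([.5803,-.1278,.0431],6.2,N=1)
```

```text
[ 0.58010235 -0.12778284  0.09031574] 6.256134264161846 0.03608873033707786
4059 [ 0.5789 -0.1265  0.1102] [0.047 0.038 0.008]
1 -0.0002 0.0001 0.0472 0.1
```

>>> arm_command --plan "0 0 0.017 0; 0 0 0.012 0; 0 0 0.009 0; 0 0 0.0045 0; 0 0 0.004 0; 0 0 0.001 0; 0 0 0 0; 0 0 0 0"

```text
clock: 18.18
tcp_pos: [0.5799, -0.1266, 0.0431]
orientation: [2.095, 2.341, -0.001]
contact_force: [-4.1, 0.9, 10.3]
grip_width: 0.0363
gripper_force: 71.9
```

>>> arm_command --plan "0 0 0 0; 0 0 0 0; 0 0 0 0; 0 0 0 0; 0 0 -0.04 0; 0 0 -0.05 0; 0 0 0 0; 0 0 0 0" --hand -1

```text
clock: 19.18
tcp_pos: [0.5795, -0.1268, 0.1315]
orientation: [-2.095, -2.341, 0.001]
contact_force: [-0.4, -0.4, -0.2]
grip_width: 0.0855
gripper_force: 0.0
```

Run:
```python
from h import *
o,im,d=grab('wrist'); print(o['tcp_pos'],ang(o),o['grip_width'])
P=world('wrist',d,o)
top(P,(.5803,-.1264),.063,.027); top(P,(.5868,-.1884),.057,.02)
rel([.553,-.404,.13],6.2)
```

```text
[ 0.57951454 -0.12677691  0.1315166 ] 6.344522499981118 0.08553651764314593
1239 [ 0.5795 -0.1253  0.0624] [0.038 0.037 0.007]
712 [ 0.5877 -0.1893  0.0563] [0.029 0.029 0.007]
5 -0.0545 -0.0113 0.0002 0.0; -0.0545 -0.0113 0.0002 0.0; -0.0546 -0.0112 0.0002 0.0; -0.0546 -0.0112 0.0002 0.0; -0.0546 -0.0112 0.0002 0.0
```

>>> arm_command --plan "-0.055 -0.0115 0 0; -0.055 -0.0115 0 0; -0.055 -0.0115 0 0; -0.0545 -0.0115 0 0; -0.0545 -0.0115 0 0; 0 0 0 0; 0 0 0 0; 0 0 0 0"

```text
clock: 20.23
tcp_pos: [0.5535, -0.403, 0.1311]
orientation: [-2.091, -2.343, -0.001]
contact_force: [0.7, -0.2, 0.6]
grip_width: 0.0852
gripper_force: 0.0
```

Run:
```python
from h import *
o,im,d=grab('wrist'); print(o['tcp_pos'],ang(o))
top(world('wrist',d,o),(.553,-.404),.054,.034)
rel([.553,-.404,.03],6.2,N=1); save(im,'w5.png')
```

```text
[ 0.55353095 -0.4030433   0.13109817] 6.51118734162803
1463 [ 0.5523 -0.4051  0.0534] [0.045 0.046 0.007]
1 -0.0007 -0.0007 0.1014 0.3
```

View pics/w5.png

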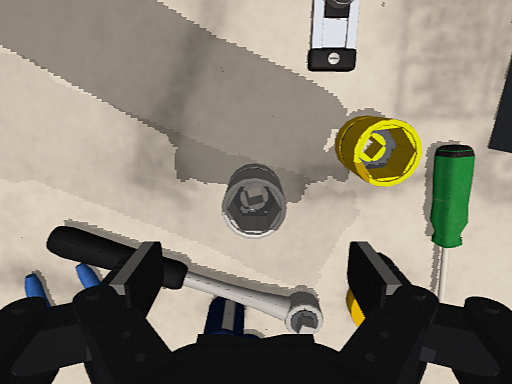

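The wanted grey 46 is at (253,205). The yellow one is at (380,150), and the ratchet lies below at (300,310). I'll check that the fingers' footprint is clear.

Run:
```python
from h import *
for n in('scene','side'):
    P=world(n,np.load(f'/tmp/{n}.npz')['d']).reshape(-1,3); d=P[:,:2]-[.5525,-.405]; t=np.radians(6.3)
    a=d@[np.cos(t),np.sin(t)]; b=d@[-np.sin(t),np.cos(t)]
    m=(P[:,2]>.012)&(np.hypot(*d.T)>.028)
    for lo,hi in((-.075,-.03),(.03,.075)):
        k=m&(a>lo)&(a<hi)&(abs(b)<.06); q=b[k]
        print(n,lo,'b below',q[q<0].max() if (q<0).any() else None,'above',q[q>0].min() if (q>0).any() else None,'z',P[k,2].max() if k.any() else None)
```

```text
scene -0.075 b below None above None z None
scene 0.03 b below None above 0.024246434744798855 z 0.05798236404296653
side -0.075 b below None above None z None
side 0.03 b below None above 0.020460140584565568 z 0.057051303908357276
```

>>> arm_command --plan "-0.003 -0.0015 0.04 0; 0 0 0.03 0; 0 0 0.018 0; 0 0 0.009 0; 0 0 0 0; 0 0 0 0" --hand -0.5

```text
clock: 21.02
tcp_pos: [0.5527, -0.4088, 0.0361]
orientation: [2.094, 2.34, 0.001]
contact_force: [0.4, 0.2, 0.0]
grip_width: 0.0637
gripper_force: 0.0
```

>>> arm_command --plan "0 0 0 0; 0 0 0 0; 0 0 0 0; 0 0 0 0; 0 0 0 0; 0 0 0 0; 0 0 0 0" --hand 1 --grip_force 80

```text
clock: 21.9
tcp_pos: [0.5526, -0.4089, 0.0364]
orientation: [2.094, 2.339, 0.0]
contact_force: [-0.7, 0.2, 5.0]
grip_width: 0.0442
gripper_force: 80.9
```

Run:
```python
from h import *
o=r.get_obs(); p=o['tcp_pos']; print(p,ang(o))
rel([.5725,-.057,.15],6.2,start=[*p[:2],.15,ang(o)])
```

```text
[ 0.55261449 -0.40893101  0.03636375] 6.340814355670633
6 0.0579 0.0098 -0.0000 0.0; 0.0579 0.0097 -0.0000 0.0; 0.0579 0.0097 -0.0000 0.0; 0.0579 0.0097 -0.0000 0.0; 0.0579 0.0097 -0.0000 0.0; 0.0580 0.0097 -0.0000 0.0
```

>>> arm_command --plan "0 0 -0.055 0; 0 0 -0.058 0; 0.0575 0.0095 0 0; 0.0575 0.0095 0 0; 0.0575 0.0095 0 0; 0.0575 0.0095 0 0; 0.0575 0.0095 0 0; 0.0575 0.0095 0 0; 0 0 0 0; 0 0 0 0; 0 0 0 0"

```text
clock: 23.28
tcp_pos: [0.5701, -0.0613, 0.1476]
orientation: [2.098, 2.338, -0.002]
contact_force: [0.8, 0.1, -2.8]
grip_width: 0.0436
gripper_force: 82.8
```

Run:
```python
from h import *
o,im,d=grab('wrist'); p=o['tcp_pos']; print(p,ang(o),o['grip_width'])
P=world('wrist',d,o); Q=P.reshape(-1,3); h=p[2]-.0364+.054
S=Q[(abs(Q[:,2]-h)<.004)&(abs(Q[:,0]-p[0])<.012)&(abs(Q[:,1]-p[1])<.035)]; print('y range',S[:,1].min(),S[:,1].max())
top(P,(.5666,.005),.075,.034)
rel([.5725,-.0594,.0514],6.2,N=1); save(im,'w6.png')
```

```text
[ 0.57006532 -0.06131237  0.14759647] 6.194362080229706 0.04361182242114733
y range -0.08104768677966945 -0.034675487171680945
2216 [0.5665 0.005  0.0744] [0.053 0.054 0.007]
1 0.0016 0.0025 0.0962 -0.0
```

View pics/w6.png

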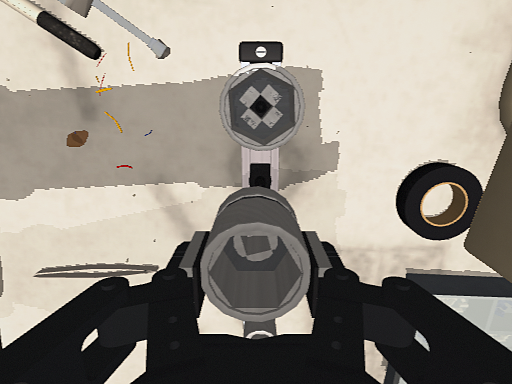

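The 46 is held upright, with the big socket clear beyond it at (261,107) and the free post at (260,175). I go down to just above the post tip, then correct.

>>> arm_command --plan "0.001 0.001 0.02 0; 0.0005 0.001 0.02 0; 0 0 0.014 0; 0 0 0 0; 0 0 0 0; 0 0 0 0"

```text
clock: 24.08
tcp_pos: [0.5728, -0.0575, 0.0945]
orientation: [2.094, 2.34, 0.001]
contact_force: [-0.4, 0.3, -2.5]
grip_width: 0.0437
gripper_force: 82.9
```

Run:
```python
from h import *
o=r.get_obs(); print(o['tcp_pos']); rel([.5725,-.0592,.0514],6.2,N=1)
```

```text
[ 0.57276249 -0.05749006  0.09449904]
1 -0.0017 -0.0005 0.0431 0.2
```

>>> arm_command --plan "-0.0015 -0.0005 0.015 0; 0 0 0.01 0; 0 0 0.009 0; 0 0 0.004 0; 0 0 0.004 0; 0 0 0.0015 0; 0 0 0 0; 0 0 0 0"

```text
clock: 25.08
tcp_pos: [0.572, -0.059, 0.0513]
orientation: [2.095, 2.341, -0.0]
contact_force: [-2.9, 0.9, 6.4]
grip_width: 0.0438
gripper_force: 83.9
```

Seated. I open the gripper, rise and back off to verify.

>>> arm_command --plan "0 0 0 0; 0 0 0 0; 0 0 0 0; 0 0 0 0; 0 0 -0.05 0; 0 0 -0.06 0; 0 0 -0.06 0; -0.03 0 -0.03 0; -0.04 0 0 0; 0 0 0 0; 0 0 0 0; 0 0 0 0" --hand -1

```text
clock: 26.58
tcp_pos: [0.5795, -0.1271, 0.2501]
orientation: [-2.092, -2.343, -0.0]
contact_force: [-0.7, -0.6, -0.1]
grip_width: 0.0853
gripper_force: 0.0
```

Run:
```python
from h import *
o,im,d=grab('wrist'); print(o['tcp_pos'],ang(o),o['grip_width'])
P=world('wrist',d,o)
for c,h,R_ in(((.5666,.005),.075,.033),((.5725,-.0556),.069,.03),((.5803,-.1264),.063,.026),((.5868,-.1884),.057,.022),((.5939,-.2536),.051,.02)): top(P,c,h,R_)
save(im,'w7.png')
```

```text
[ 0.57945511 -0.12713652  0.25005142] 6.475647306487049 0.08530072982178381
1091 [0.5665 0.0034 0.0746] [0.053 0.05  0.007]
804 [ 0.5714 -0.0552  0.0688] [0.045 0.045 0.007]
510 [ 0.5796 -0.1252  0.0624] [0.037 0.037 0.007]
310 [ 0.5878 -0.1892  0.0563] [0.029 0.029 0.006]
171 [ 0.5948 -0.253   0.0501] [0.021 0.022 0.006]
```

View pics/w7.png

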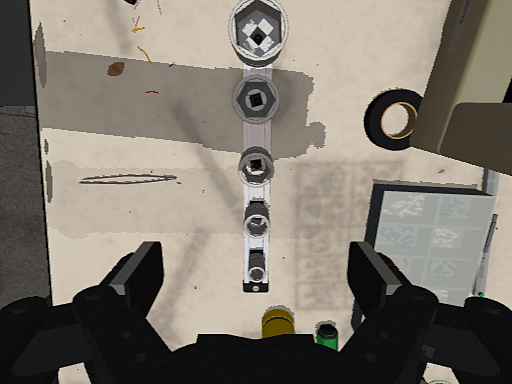

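All five sockets step down in order of size along the rail: 54 at (258,35), 46 at (256,98), 38 at (256,165), 30 at (256,225) and 22 at (256,267). Their tops are at the seated heights and the gripper touches nothing.

```bash
python3 -c "
from bench import ticket; print(ticket.hand_in())"
```

```text
the job is handed in; nothing more can be done
None
```

I put the 46, 38, 30 and 22 mm sockets on the rail in order from the 54 mm socket and handed the job in at about 27 s; the hand-in gave no verdict. In the last wrist-camera check each was within about 1.5 mm of its post's measured axis and down to its seat within 1 mm, and the 54 mm socket still sat on its post.

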